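Find the plunger cutter with the tired spring and flag it

ROBOT

A 6-joint arm with a two-finger parallel gripper is mounted at the origin on the work surface. World frame = base frame: x ahead of the robot, y to its left, z up, the work surface at z = 0. Lengths are in mm, angles in rad, forces in N, time in s.
With the tool pointing down it reaches from about 275 to 1000 mm from the base axis. Payload 8.4 kg.
Tool frame: the origin (TCP) lies at the very end of the fingers, on their centre line; the grasp point (between the pads) lies 19 mm behind it; z points along the fingers, x is the direction in which the jaws open and shut, and the axes are right-handed (so a half turn about z gives the same grasp; the last joint's range is limited). The gripper opens to 85 mm and grips with 20 to 120 N. Pads are 22 mm wide; open, the fingers measure 114 mm over their backs; the gripper's body (76 mm by 85 mm) begins 54 mm behind the grasp point. The pads swing forward as they close: fully open they stand 13 mm farther back than shut.
Start: joints at [1.179, 0.353, 1.633, -0, 1.155, -0.002], TCP at [237.501, 578.119, 231.281] pointing down, gripper open.
Joint ranges: [-2.63, 2.63], [-0.92, 2.1], [0.06, 2.66], [-1.3, 4.44], [0, 2.69], [-3.02, 3.02]. Speed limits (rad/s): [2.22, 2.22, 2.79, 3.14, 3.14, 3.14].

INTERFACE

Orientations are given as [roll, pitch, yaw] about the fixed x, y, z axes, in that order (R = Rz(yaw) Ry(pitch) Rx(roll)).
In Python, from rig import r gives the robot as it stands.
- The arm moves only by the tool arm_command, never from a script. Its argument "targets" is a list of rows, each a list of 6 numbers: the shift along the tool's x, y, z in m, then the turn, a rotation vector about the tool's x, y, z in rad. A call has 1 to 20 rows; each row shifts and turns the commanded pose from where the row before left it, along the tool's axes as they then stand; what a row does not reach is not made up. A row lasts 1/12 s, in which the tool goes at most 41.7 mm and 7.16 degrees, less where a joint would pass 70% of its speed; a pose out of reach is approached as far as the arm can. A call is refused whole if a number of a shift passes 0.0417 or a number of a turn 0.125, either way. A call with a gripper value outside its range is refused whole. "fingers" is the finger opening in m, from 0 to 0.0854, set as the call begins (left out, the last holds). The fingers move at their own pace and stop on an object; "squeeze" is the grip in N (left out, the last holds). Time passes only in rows, so rows that do not move let the fingers close. It gives the time, the measured TCP pose, the force and the opening at its end, in the units of the state.
- r.sense(): the state, without advancing time (a new reading comes with each control period).
- r.grab_frame(name): name is "scene" or "side" or "wrist"; returns a dict with "image" (420x560x3 uint8, blue, green, red), "fx", "fy", "cx", "cy" (pixels), "xyz" and "orientation" of the camera in the world. Camera axes: x right, y down, z forward; pixel columns grow to the right and rows downward; lengths in mm; the calibration is good to about 2 mm. The wrist camera is an equidistant fisheye: a pixel r from the principal point sees the ray r / f radians off the axis. A picture is of the moment at which its call begins. There is no depth.
- r.sign_off(): hands the job in, once; it reports no verdict.
The state is a dict: "clock": time; "qpos": joint angles; "qvel": joint speeds; "joint_efforts": joint torques, N m; "eef_pos": TCP position; "tcp_rot": TCP orientation; "contact_force": force on the tool from outside, world axes, zero at the start; "wrist_torque": the same for the moment, N m; "opening": opening from 0.0 (shut) to 1.0 (fully open).
Only numpy, scipy, OpenCV 4.12 (cv2) and the standard library are available. Lean on these libraries where they do the work, as an engineer would, in place of code of your own. Each camera call takes 0.05 s, during which the arm holds its last target.

TASK

One of the three fondant plunger cutters in the rack has a tired spring: with your fingertips, press each pink knob at least half way down and let it come up again, one after another along the row starting at the rack's blue end, and feel which is the softest. Then push the red tag in front of the softest one down flat, so that it gets a new spring, and leave the other two tags standing. Only press and push: the cutters stay in their pockets, and the things around them are not knocked over or pushed aside.

Things in the scene. Friction and masses are not known exactly. Their poses are not given: they have to be found in the camera images.
- rack: birch block holding the cutters, fixed, 150 mm (x) by 328 mm (y). Origin: centre of its underside, on the table; x points from the tags to the cutters (roughly away from the robot), y along the row to the blue end cheek. Deck 34 mm above the table, end cheeks (+y blue, -y wood) 46 mm. Three pockets 46 mm wide, 26 mm deep, at rack x +30 mm, y +95, 0, -95 mm.
- slot_1 (a point): centre of the floor (8 mm above the table) of the pocket next to the blue cheek
- slot_2 (a point): the same for the middle pocket
- slot_3 (a point): the same for the pocket at the wooden end
- cutter_a: one of three look-alike fondant plunger cutters, loose, 71 mm tall, in one of the three pockets (which one varies). Origin: centre of its underside, on the pocket floor; z up. White head 42 mm across sunk in the pocket, white handle 25 mm across up to 44 mm, then a bare steel spring, then a pink knob.
- plunger_a (a joint): how far the knob of cutter_a is pressed: 0 up, 0.014 m fully down. A spring returns it; it pushes back a little from the start and harder the deeper it goes. Fully down takes between 3 and 13 N. At any depth the soft spring pushes back with less than half the force of either of the others.
- knob_a (a point): centre of the flat top of the pink knob of cutter_a, which is 30 mm across and 14 mm thick; about 79 mm above the table when up. It moves with the knob.
- cutter_b: one of three look-alike fondant plunger cutters, loose, 71 mm tall, in one of the three pockets (which one varies). Origin: centre of its underside, on the pocket floor; z up. White head 42 mm across sunk in the pocket, white handle 25 mm across up to 44 mm, then a bare steel spring, then a pink knob.
- plunger_b (a joint): how far the knob of cutter_b is pressed: 0 up, 0.014 m fully down. A spring returns it; it pushes back a little from the start and harder the deeper it goes. Fully down takes between 3 and 13 N. At any depth the soft spring pushes back with less than half the force of either of the others.
- knob_b (a point): centre of the flat top of the pink knob of cutter_b, which is 30 mm across and 14 mm thick; about 79 mm above the table when up. It moves with the knob.
- cutter_c: one of three look-alike fondant plunger cutters, loose, 71 mm tall, in one of the three pockets (which one varies). Origin: centre of its underside, on the pocket floor; z up. White head 42 mm across sunk in the pocket, white handle 25 mm across up to 44 mm, then a bare steel spring, then a pink knob.
- plunger_c (a joint): how far the knob of cutter_c is pressed: 0 up, 0.014 m fully down. A spring returns it; it pushes back a little from the start and harder the deeper it goes. Fully down takes between 3 and 13 N. At any depth the soft spring pushes back with less than half the force of either of the others.
- knob_c (a point): centre of the flat top of the pink knob of cutter_c, which is 30 mm across and 14 mm thick; about 79 mm above the table when up. It moves with the knob.
- flap_1 (a joint): red flip tag in front of slot_1, 36 mm wide, 46 mm long, hinged along rack y at rack x -26 mm, 38 mm up. 0: sloping up towards the robot (rack -x), 37 degrees above the deck; 0.65 rad: flat, its top 40 to 42 mm above the table. Starts at 0 to 0.12. A stiff hinge keeps it where left; about 1 N moves it. Pressed straight down 20 mm out from the hinge line it folds flat.
- flap_2 (a joint): red flip tag in front of slot_2, 36 mm wide, 46 mm long, hinged along rack y at rack x -26 mm, 38 mm up. 0: sloping up towards the robot (rack -x), 37 degrees above the deck; 0.65 rad: flat, its top 40 to 42 mm above the table. Starts at 0 to 0.12. A stiff hinge keeps it where left; about 1 N moves it. Pressed straight down 20 mm out from the hinge line it folds flat.
- flap_3 (a joint): red flip tag in front of slot_3, 36 mm wide, 46 mm long, hinged along rack y at rack x -26 mm, 38 mm up. 0: sloping up towards the robot (rack -x), 37 degrees above the deck; 0.65 rad: flat, its top 40 to 42 mm above the table. Starts at 0 to 0.12. A stiff hinge keeps it where left; about 1 N moves it. Pressed straight down 20 mm out from the hinge line it folds flat.
- nozzle_a: steel piping nozzle, a cone 20 mm across and 32 mm tall, standing loose on the deck between slot_1 and slot_2; origin under its centre. Leave alone.
- nozzle_b: the same between slot_2 and slot_3. Leave alone.
- cup_a: paper cup 72 mm across, 82 mm tall, on the table beyond the blue end of the rack; origin under its centre. Leave alone.
- cup_b: paper cup like it, beyond the wooden end. Leave alone.
- colour_jar: small colour jar 38 mm across, 45 mm tall, behind the rack; origin under its centre. Leave alone.
- sprinkle_jar: glass jar 52 mm across, 85 mm tall, behind the rack; origin under its centre. Leave alone.
- palette_knife: palette knife 290 mm long lying on the table to the robot's right; origin near the front of its handle. Leave alone.
- smoother: white fondant smoother 150 x 80 mm with a bridge handle, 42 mm tall, on the table to the robot's left; origin under its centre. Leave alone.
Things that resemble listed ones, but are neither listed nor needed, are in the scene too. Leave any purple look-alike of the cutter_c alone. Leave any purple look-alike of the cutter_b alone.

How it is judged:
By the outcome, as a careful person would: the job done as asked, in the order asked, and still so for the second after the job is handed in, with the robot touching nothing.
It also fails if it takes over 51 s, if anything falls off the work surface, if the arm or the gripper's body presses on something with over 40 N, if the wrist force passes 120 N, or if a joint passes its speed limit or range.

## Working session

There is one attempt and no reset: what is moved stays moved. The work goes in short steps, Python scripts to look and compute and a tool call to move; the robot and the scene stay as the last step left them, time stands still between calls to the robot, and variables do not carry over. Pictures are saved under pics/ and viewed, and the job is handed in when it is done.

Besides the shell and the picture viewer there is one more tool, called as name(argument=value, ...), one argument or row to a line, values as JSON. arm_command: Moves the arm, as the interface text tells. Its arguments: {"type":"object","properties":{"targets":{"type":"array"},"fingers":{"type":"number"},"squeeze":{"type":"number"}},"required":["targets"]}

```bash
mkdir -p pics; ls
python3 - <<'E'
from rig import r
import cv2,numpy as np,json
print(r.sense())
for n in ("scene","side","wrist"):
    f=r.grab_frame(n); cv2.imwrite(f"pics/{n}0.png",f["image"]); 
    d={k:(v.tolist() if hasattr(v,'tolist') else v) for k,v in f.items() if k!="image"}; print(n,d); json.dump(d,open(f"{n}0.json","w"))
E
```

```text
pics
{'clock': 0.0, 'qpos': array([ 1.17862629e+00,  3.53688556e-01,  1.63413896e+00, -2.62762276e-05,
        1.15517736e+00, -2.39669003e-03]), 'qvel': array([-0.00029685,  0.00046433,  0.00048601,  0.00027203, -0.00117454,
       -0.00055669]), 'joint_efforts': array([-1.22715701e-03, -6.05254126e+01, -3.42060256e+01, -1.13157630e-04,
        9.48703353e-03, -8.67748156e-06]), 'eef_pos': array([237.31131743, 577.68174387, 230.53436934]), 'tcp_rot': array([3.14157201e+00, 1.41227692e-03, 1.18103359e+00]), 'contact_force': array([ 0.04111731, -0.25186748, -0.02528552]), 'wrist_torque': array([ 0.01959436,  0.03606505, -0.01533901]), 'opening': 1.000551219209882}
scene {'fx': 479.22229762612056, 'fy': 479.22229762612056, 'cx': 274.9601100754255, 'cy': 214.02053233307424, 'xyz': [1416.5082601978654, 531.7085708642593, 836.5572643286906], 'orientation': [-2.2071287465286806, -0.016286857025894275, 2.048075253900101]}
side {'fx': 488.36447958832565, 'fy': 488.36447958832565, 'cx': 284.9640880489418, 'cy': 211.84994688644198, 'xyz': [-18.801590395450646, -459.00519143421116, 1041.1995422368445], 'orientation': [-2.482726728737487, 0.006691074691035803, -0.7904118174197077]}
wrist {'fx': 325.19226210127806, 'fy': 325.19226210127806, 'cx': 281.19392220765235, 'cy': 205.0733366530086, 'xyz': [173.0922534451362, 604.4923526408917, 373.4758879986394], 'orientation': [2.8604564143835507, 0.0002859700316510949, 1.1805578294623202]}
```

View pics/scene0.png

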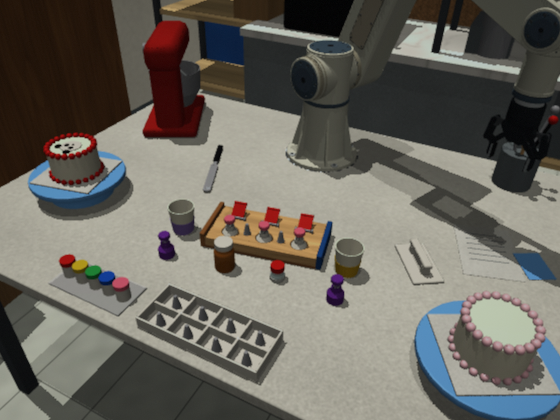

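View pics/side0.png

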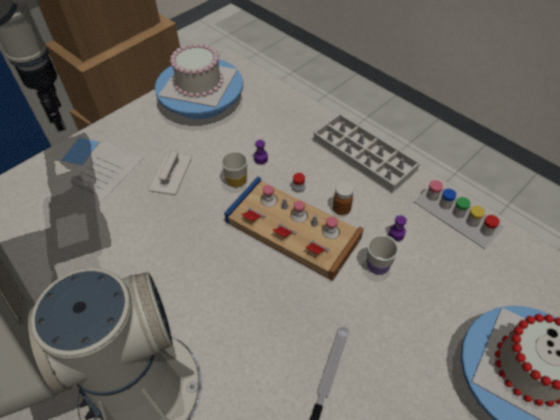

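View pics/wrist0.png

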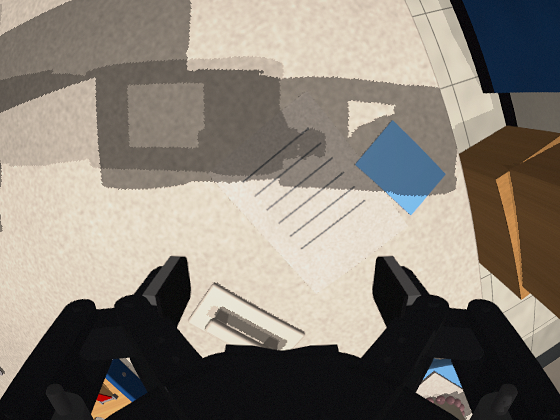

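Both outside views show the rack: the scene camera around (267,235) with the blue end at (325,243), and the side camera around (293,225) with the blue end at (242,200). Two purple look-alikes stand outside the rack, at scene (166,245) and (336,290). I'll enlarge both views.

Run:
```python
import cv2
a=cv2.imread("pics/scene0.png")[185:285,190:350]; cv2.imwrite("pics/sc_crop.png",cv2.resize(a,None,fx=5,fy=5,interpolation=cv2.INTER_CUBIC))
a=cv2.imread("pics/side0.png")[165:285,215:375]; cv2.imwrite("pics/sd_crop.png",cv2.resize(a,None,fx=5,fy=5,interpolation=cv2.INTER_CUBIC))
```

```text
(no output)
```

View pics/sc_crop.png

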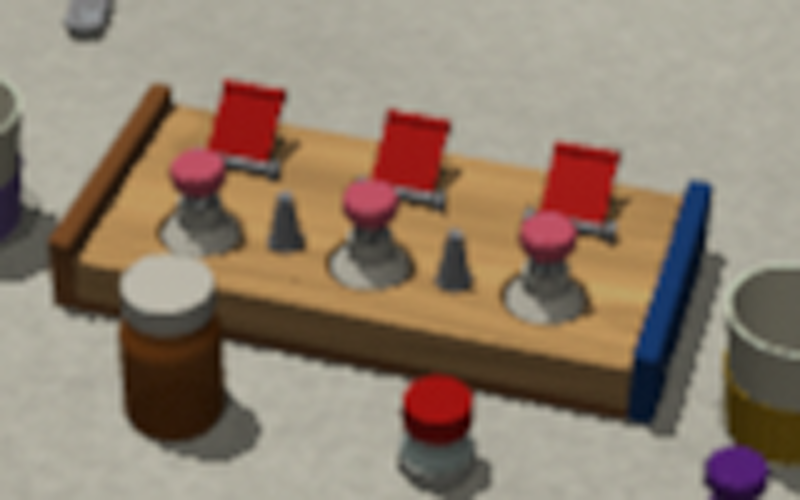

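View pics/sd_crop.png

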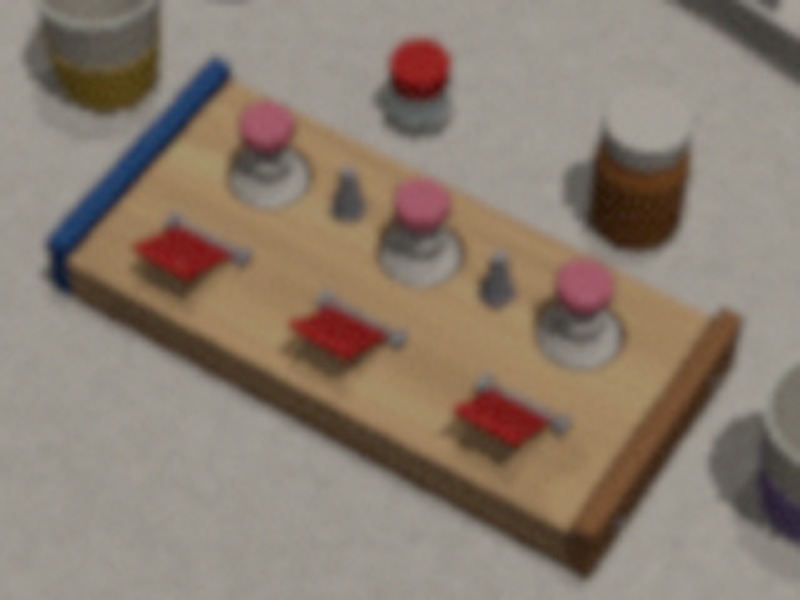

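```bash
cat > h.py <<'E'
import numpy as np, json
from scipy.spatial.transform import Rotation as R
from scipy.optimize import least_squares
C={n:json.load(open(n+"0.json")) for n in("scene","side")}
def proj(n,P):
    c=C[n]; q=(np.atleast_2d(P)-c["xyz"])@R.from_euler("xyz",c["orientation"]).as_matrix()
    return np.c_[c["fx"]*q[:,0]/q[:,2]+c["cx"], c["fy"]*q[:,1]/q[:,2]+c["cy"]]
def ray(n,uv,z):
    c=C[n]; d=R.from_euler("xyz",c["orientation"]).as_matrix()@np.array([(uv[0]-c["cx"])/c["fx"],(uv[1]-c["cy"])/c["fy"],1])
    o=np.array(c["xyz"]); return o+d*(z-o[2])/d[2]
E
python3 - <<'E'
from h import *
k=[[30,95,79],[30,0,79],[30,-95,79]]
L=k+[[75,164,46],[-75,164,46],[75,-164,46],[-75,-164,46]]
cs=np.array([(549,230),(371,198),(198,168),(660,362),(708,185),(52,243),(155,88)])
cd=np.array([(268,122),(421,200),(585,281),(213,60),(50,245),(742,318),(592,545)])
us=(cs+.5)/5-.5+[190,185]; ud=(cd+.5)/5-.5+[215,165]
for i in range(3): print(ray("scene",us[i],79),ray("side",ud[i],79))
def W(p,L): return np.c_[R.from_euler("z",p[2]).apply(np.array(L,float))+[p[0],p[1],0]]
f=lambda p:np.r_[proj("scene",W(p,L))-us,proj("side",W(p,L))-ud].ravel()
m=ray("side",ud[1],0)
s=least_squares(f,[m[0],m[1],0],loss="soft_l1",x_scale=[100,100,1]); print(s.x); print(np.round(f(s.x).reshape(-1,2),1))
print(W(s.x,k)); print("flaps",W(s.x,[[-46,95,42],[-46,0,42],[-46,-95,42]]))
E
```

```text
[533.26682004 158.85762517  79.        ] [528.89400349 153.29838248  79.        ]
[553.13414103  66.62291899  79.        ] [546.95133872  61.09369048  79.        ]
[573.86432462 -25.31131043  79.        ] [566.50862645 -31.59142149  79.        ]
[5.19374003e+02 5.72871808e+01 1.96512645e-01]
[[-0.4 -0.9]
 [-0.4 -1.3]
 [-0.2 -1.8]
 [-0.6 -1.1]
 [ 0.9 -0.6]
 [-1.1 -1.7]
 [-0.9 -1.7]
 [-0.4 -0.9]
 [-0.1 -0.9]
 [-0.3 -0.6]
 [-0.4 -1.6]
 [-1.5 -2.4]
 [ 0.3 -0.1]
 [ 0.4 -2.2]]
[[530.24782852 156.31626702  79.        ]
 [548.79660605  63.14468953  79.        ]
 [567.34538359 -30.02688796  79.        ]]
flaps [[455.71056653 141.47724499  42.        ]
 [474.25934406  48.3056675   42.        ]
 [492.8081216  -44.86590999  42.        ]]
```

Candidates for the softest cutter, as scene pixels: pink knobs slot_1 (299.5,231), slot_2 (264,225) and slot_3 (229.5,218.5). The purple look-alikes at (166,245) and (336,290) are outside the rack and ruled out. The red colour jar lid at (277,266) isn't a knob or a tag. Next I'll turn the tool and shut the fingers.

arm_command(
  targets=[
    [0,0,0,0,0,-0.117],
    [0,0,0,0,0,-0.117],
    [0,0,0,0,0,-0.117],
    [0,0,0,0,0,-0.117],
    [0,0,0,0,0,-0.117],
    [0,0,0,0,0,0],
  ],
  fingers=0,
  squeeze=40,
)

```text
clock: 0.65
eef_pos: [237.4, 577.9, 231.0]
tcp_rot: [-3.141, 0.0, 1.771]
contact_force: [-0.4, 1.0, -0.9]
opening: 0.146
```

```bash
cat >> h.py <<'E'
def delta(s,goal):
    M=R.from_euler("xyz",s["tcp_rot"]); return M.inv().apply(np.array(goal)-s["eef_pos"])
E
python3 - <<'E'
from h import *; from rig import r
s=r.sense(); print(s["clock"],s["eef_pos"],s["tcp_rot"],s["qpos"],s["opening"],delta(s,[530,156,150]))
E
```

```text
0.65 [237.42473115 577.94194347 230.99626497] [-3.14129771e+00  4.55244285e-04  1.77139187e+00] [ 1.17860986e+00  3.53245235e-01  1.63370682e+00 -1.06105772e-05
  1.15518295e+00 -5.92777658e-01] 0.1464092020233384 [-471.74076893  202.65933565   81.15126086]
```

arm_command(
  targets=[
    [-0.0236,0.0101,0.002,0,0,0],
    [-0.0236,0.0101,0.002,0,0,0],
    [-0.0236,0.0101,0.002,0,0,0],
    [-0.0236,0.0101,0.002,0,0,0],
    [-0.0236,0.0101,0.002,0,0,0],
    [-0.0236,0.0101,0.002,0,0,0],
    [-0.0236,0.0101,0.002,0,0,0],
    [-0.0236,0.0101,0.002,0,0,0],
    [-0.0236,0.0101,0.002,0,0,0],
    [-0.0236,0.0101,0.002,0,0,0],
    [-0.0236,0.0101,0.002,0,0,0],
    [-0.0236,0.0101,0.002,0,0,0],
    [-0.0236,0.0101,0.002,0,0,0],
    [-0.0236,0.0101,0.002,0,0,0],
    [-0.0236,0.0101,0.002,0,0,0],
    [-0.0236,0.0101,0.002,0,0,0],
    [-0.0236,0.0101,0.002,0,0,0],
    [-0.0236,0.0101,0.002,0,0,0],
    [-0.0236,0.0101,0.002,0,0,0],
    [-0.0236,0.0101,0.002,0,0,0],
  ],
)

```text
clock: 2.32
eef_pos: [527.7, 153.1, 191.1]
tcp_rot: [-3.141, -0.0, 1.761]
contact_force: [0.5, -0.5, 0.3]
opening: 0.002
```

arm_command(
  targets=[
    [0,0,0.01,0,0,0],
    [0,0,0.01,0,0,0],
    [0,0,0.01,0,0,0],
    [0,0,0.01,0,0,0],
    [0,0,0,0,0,0],
    [0,0,0,0,0,0],
  ],
)

```text
clock: 2.82
eef_pos: [526.2, 154.8, 150.4]
tcp_rot: [-3.14, 0.0, 1.767]
contact_force: [0.6, 0.1, 1.6]
opening: 0.002
```

Run:
```python
from h import *; from rig import r; import cv2
s=r.sense(); print(s["clock"],s["eef_pos"],s["tcp_rot"],s["contact_force"],s["opening"],delta(s,[530,156,90]))
f=r.grab_frame("wrist"); cv2.imwrite("pics/w1.png",f["image"])
o=[]
for n in("scene","side"):
    f=r.grab_frame(n)["image"]
    u=proj(n,[530,156,100])[0].astype(int)
    o.append(cv2.resize(f[u[1]-55:u[1]+55,u[0]-70:u[0]+70],(400*14//11,400),interpolation=cv2.INTER_CUBIC)[:,:400] if 0 else cv2.resize(f[u[1]-70:u[1]+70,u[0]-70:u[0]+70],(400,400),interpolation=cv2.INTER_CUBIC))
cv2.imwrite("pics/p1.png",np.hstack(o))
```

```text
2.8167 [526.21248434 154.84282061 150.38478135] [-3.13963956e+00  7.54873889e-05  1.76660146e+00] [0.63594873 0.0780227  1.57551493] 0.0021472748186766 [ 0.40274031  4.05820761 60.3769402 ]
```

View pics/w1.png

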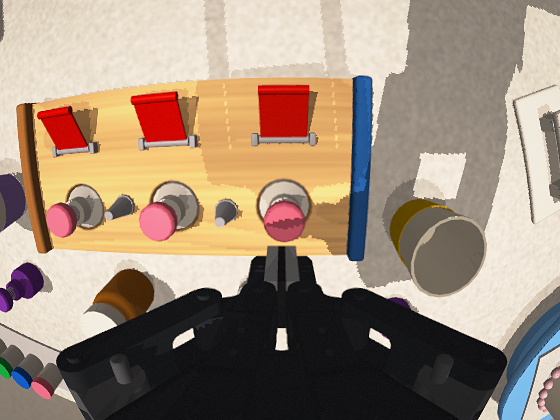

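View pics/p1.png

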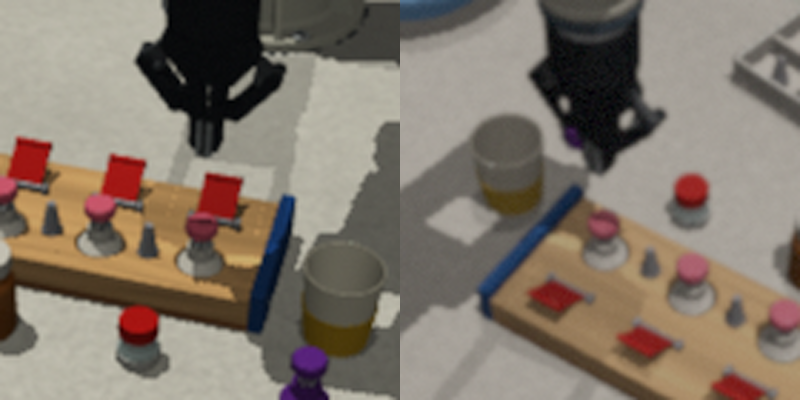

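The wrist view shows the rack with the blue cheek on the right. Knob tops are at about (284,222), (161,222) and (62,220), with the tags standing in front. The fingers are shut, just short of slot_1's knob. I'll cross-check the positions with this camera.

Run:
```python
from h import *; from rig import r
f=r.grab_frame("wrist")
M=R.from_euler("xyz",f["orientation"]).as_matrix()
def wray(u,v,z):
    a=np.array([u-f["cx"],v-f["cy"]])/f["fx"]; t=np.hypot(*a)
    d=M@np.r_[a/t*np.sin(t),np.cos(t)]; o=np.array(f["xyz"]); return o+d*(z-o[2])/d[2]
for p in[(284,222),(160,224),(61,220)]: print(wray(*p,79))
for p in[(284,138),(166,144),(75,150)]: print("hinge",wray(*p,38))
```

```text
[532.06532182 157.56480415  79.        ]
[551.90177894  68.36374771  79.        ]
[568.53834075 -24.09700785  79.        ]
hinge [477.74021488 147.09754259  38.        ]
hinge [499.1021363   52.69477406  38.        ]
hinge [517.14039567 -38.77685462  38.        ]
```

arm_command(
  targets=[
    [0.0012,0.0051,0.015,0,0,0],
    [0,0,0.015,0,0,0],
    [0,0,0.015,0,0,0],
    [0,0,0.012,0,0,0],
    [0,0,0.007,0,0,0],
    [0,0,0,0,0,0],
    [0,0,0,0,0,0],
    [0,0,0,0,0,0],
    [0,0,0,0,0,0],
  ],
)

```text
clock: 3.77
eef_pos: [532.6, 156.6, 88.1]
tcp_rot: [3.14, -0.0, 1.766]
contact_force: [-0.8, 0.5, -0.1]
opening: 0.001
```

arm_command(
  targets=[
    [0,0,0,0,0,0],
    [0,0,0,0,0,0],
  ],
)

```text
clock: 3.93
eef_pos: [532.3, 156.5, 87.8]
tcp_rot: [3.141, -0.0, 1.766]
contact_force: [-0.2, -1.0, 0.8]
opening: 0.002
```

```bash
cat > look.py <<'E'
from h import *; from rig import r; import cv2,sys
n,x,y,z=sys.argv[1],*map(float,sys.argv[2:5])
s=r.sense(); print(s["clock"],s["eef_pos"],s["contact_force"],s["wrist_torque"],s["joint_efforts"])
o=[]
for c in("scene","side"):
    f=r.grab_frame(c)["image"]; u=proj(c,[x,y,z])[0].astype(int)
    o.append(cv2.resize(f[u[1]-35:u[1]+35,u[0]-35:u[0]+35],(400,400),interpolation=cv2.INTER_CUBIC))
cv2.imwrite(f"pics/{n}.png",np.hstack(o))
E
python3 look.py k1a 531 157 80
```

```text
3.9333 [532.31299326 156.50691065  87.84044428] [-0.18112307 -0.9559577   0.79198052] [ 0.01386266  0.02360984 -0.05148187] [ 1.92938358e-03 -5.69257164e+01 -2.56278402e+01 -9.72793055e-05
 -2.98901548e-03  2.64444761e-04]
```

View pics/k1a.png

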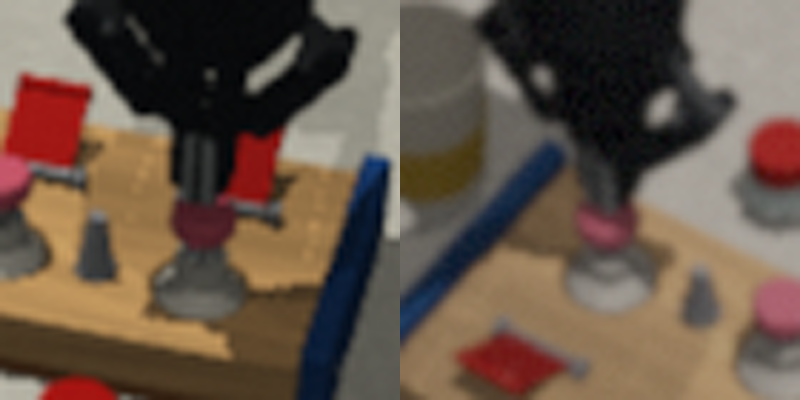

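The fingertips are centred over slot_1's knob in both views, scene crop (205,210) and side crop (605,205), and just above it. Now I'll press.

arm_command(
  targets=[
    [0,0,0.005,0,0,0],
    [0,0,0.004,0,0,0],
    [0,0,0.003,0,0,0],
    [0,0,0.003,0,0,0],
    [0,0,0.003,0,0,0],
    [0,0,0.0015,0,0,0],
    [0,0,0,0,0,0],
    [0,0,0,0,0,0],
    [0,0,0,0,0,0],
  ],
)

```text
clock: 4.78
eef_pos: [532.4, 156.5, 68.2]
tcp_rot: [3.141, -0.0, 1.766]
contact_force: [-1.0, -0.7, 11.3]
opening: -0.003
```

arm_command(
  targets=[
    [0,0,0,0,0,0],
  ],
)

```text
clock: 4.87
eef_pos: [532.4, 156.5, 68.3]
tcp_rot: [3.141, -0.0, 1.766]
contact_force: [-1.7, -0.5, 10.8]
opening: -0.0
```

arm_command(
  targets=[
    [0,0,0,0,0,0],
  ],
)

```text
clock: 4.95
eef_pos: [532.4, 156.5, 68.3]
tcp_rot: [3.141, -0.0, 1.766]
contact_force: [-0.6, 0.1, 9.8]
opening: -0.0
```

arm_command(
  targets=[
    [0,0,0,0,0,0],
  ],
)

```text
clock: 5.03
eef_pos: [532.4, 156.5, 68.3]
tcp_rot: [3.141, -0.0, 1.766]
contact_force: [-1.6, -0.6, 10.7]
opening: 0.002
```

arm_command(
  targets=[
    [0,0,0,0,0,0],
  ],
)

```text
clock: 5.12
eef_pos: [532.4, 156.5, 68.3]
tcp_rot: [3.141, -0.0, 1.766]
contact_force: [-1.2, 0.2, 10.5]
opening: 0.001
```

```bash
python3 look.py k1b 531 157 75
```

```text
5.1167 [532.38347327 156.52833938  68.25671953] [-1.17498377  0.22298299 10.51366732] [-0.10138796  0.31383311 -0.01229146] [ 4.88025101e-02 -5.24746084e+01 -2.24859774e+01  2.15856550e-02
 -5.83230648e-01  1.12565583e-04]
```

View pics/k1b.png

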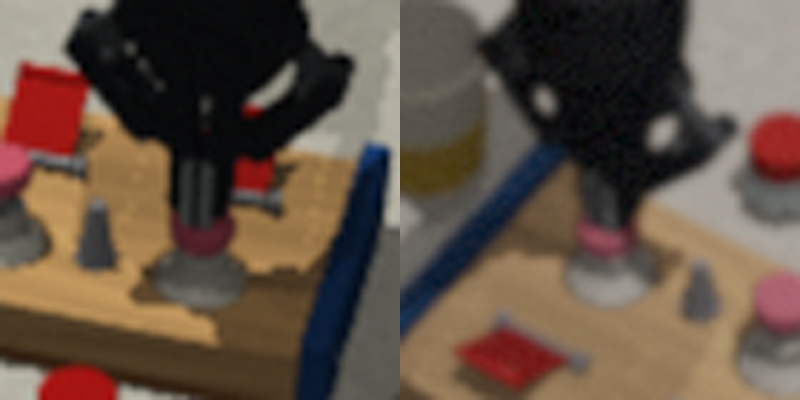

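Slot_1 pushed back with about 10.6 N at about 10.7 mm deep, with the knob visibly down. I'll let it come up and move to slot_2.

arm_command(
  targets=[
    [0,0,-0.004,0,0,0],
    [0,0,-0.006,0,0,0],
    [0,0,-0.008,0,0,0],
    [0,0,-0.01,0,0,0],
    [0,0,-0.005,0,0,0],
    [-0.012,0,0,0,0,0],
    [-0.02,0,0,0,0,0],
    [-0.02,0,0,0,0,0],
    [-0.02,0,0,0,0,0],
    [-0.014,0,0,0,0,0],
    [-0.008,0,0,0,0,0],
    [0,0,0.008,0,0,0],
    [0,0,0.006,0,0,0],
    [0,0,0,0,0,0],
    [0,0,0,0,0,0],
    [0,0,0,0,0,0],
  ],
)

```text
clock: 6.55
eef_pos: [550.0, 64.9, 86.5]
tcp_rot: [-3.141, -0.0, 1.767]
contact_force: [-0.3, -0.2, -0.8]
opening: -0.0
```

```bash
python3 look.py k2a 550 65 80
```

```text
6.55 [549.95527795  64.87118994  86.49810009] [-0.27048707 -0.21703985 -0.84530709] [-0.00682671  0.01361366  0.01196606] [-2.03814763e-01 -5.64741111e+01 -2.52044642e+01 -5.09737103e-03
  9.72461072e-03  4.12454247e-03]
```

View pics/k2a.png

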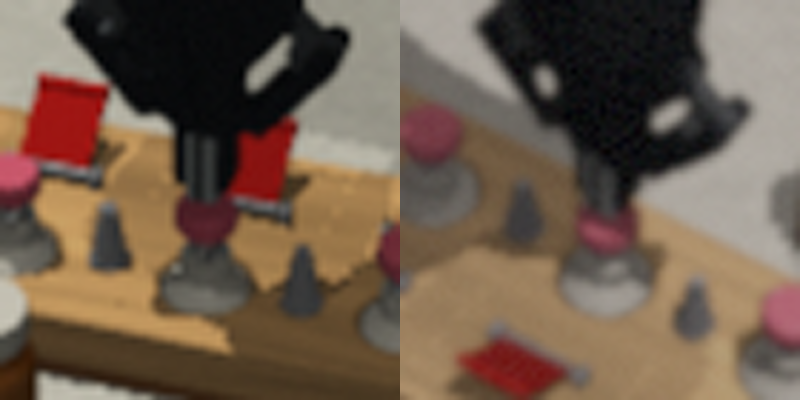

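The tips are centred on slot_2's knob (scene crop 207,205; side crop 605,212). I'll press to the same depth, 18.2 mm down to z = 68.3.

arm_command(
  targets=[
    [0,0,0.004,0,0,0],
    [0,0,0.004,0,0,0],
    [0,0,0.003,0,0,0],
    [0,0,0.003,0,0,0],
    [0,0,0.003,0,0,0],
    [0,0,0.0012,0,0,0],
    [0,0,0,0,0,0],
    [0,0,0,0,0,0],
    [0,0,0,0,0,0],
  ],
)

```text
clock: 7.4
eef_pos: [550.6, 64.4, 68.9]
tcp_rot: [3.141, -0.0, 1.766]
contact_force: [-0.3, 1.4, 7.2]
opening: 0.002
```

arm_command(
  targets=[
    [0,0,0,0,0,0],
  ],
)

```text
clock: 7.48
eef_pos: [550.6, 64.4, 68.9]
tcp_rot: [3.141, -0.0, 1.766]
contact_force: [-0.8, 1.4, 8.0]
opening: 0.002
```

arm_command(
  targets=[
    [0,0,0,0,0,0],
  ],
)

```text
clock: 7.57
eef_pos: [550.6, 64.4, 68.9]
tcp_rot: [3.141, -0.0, 1.766]
contact_force: [-1.4, 1.1, 7.3]
opening: -0.0
```

arm_command(
  targets=[
    [0,0,0,0,0,0],
  ],
)

```text
clock: 7.65
eef_pos: [550.6, 64.4, 68.9]
tcp_rot: [3.141, -0.0, 1.766]
contact_force: [-0.7, 1.6, 7.0]
opening: 0.0
```

arm_command(
  targets=[
    [0,0,0,0,0,0],
  ],
)

```text
clock: 7.73
eef_pos: [550.6, 64.4, 68.9]
tcp_rot: [3.141, -0.0, 1.766]
contact_force: [-0.9, 2.0, 6.5]
opening: -0.005
```

```bash
python3 look.py k2b 550 65 75
```

```text
7.7333 [550.58859427  64.39817319  68.88514022] [-0.93747429  2.02980778  6.4995682 ] [0.23438683 0.1790197  0.0117073 ] [-7.26145227e-01 -5.39446020e+01 -2.26918387e+01 -3.13898502e-01
 -2.03222372e-01  2.85211740e-03]
```

View pics/k2b.png

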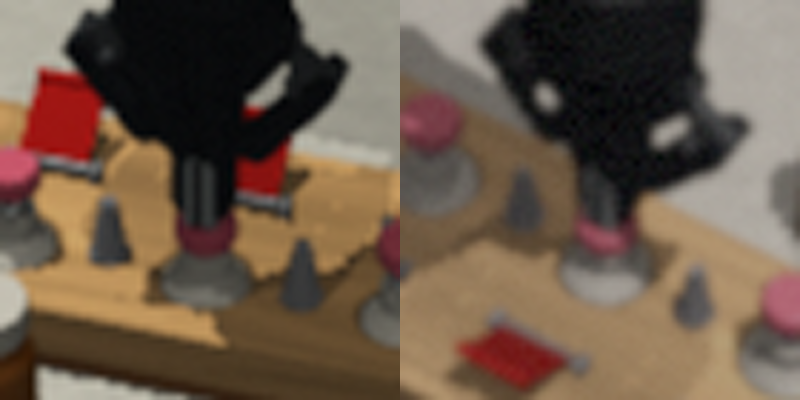

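Slot_2 pushed back with about 7.2 N at about 10.1 mm deep. I'll release it and go on to slot_3.

arm_command(
  targets=[
    [0,0,-0.004,0,0,0],
    [0,0,-0.006,0,0,0],
    [0,0,-0.008,0,0,0],
    [0,0,-0.01,0,0,0],
    [0,0,-0.005,0,0,0],
    [-0.012,0,0,0,0,0],
    [-0.02,0,0,0,0,0],
    [-0.02,0,0,0,0,0],
    [-0.02,0,0,0,0,0],
    [-0.014,0,0,0,0,0],
    [-0.008,0,0,0,0,0],
    [0,0,0.008,0,0,0],
    [0,0,0.006,0,0,0],
    [0,0,0,0,0,0],
    [0,0,0,0,0,0],
    [0,0,0,0,0,0],
  ],
)

```text
clock: 9.17
eef_pos: [568.2, -27.2, 87.3]
tcp_rot: [-3.141, -0.0, 1.767]
contact_force: [-0.3, -0.1, 0.5]
opening: -0.004
```

```bash
python3 look.py k3a 569 -28 80
```

```text
9.1667 [568.17975904 -27.24556689  87.31102114] [-0.28570589 -0.11548931  0.51238539] [-0.05523868 -0.00351399 -0.00553115] [-1.89408618e-01 -5.81428313e+01 -2.56753045e+01 -4.14267182e-03
  1.19530357e-02  4.97824891e-03]
```

View pics/k3a.png

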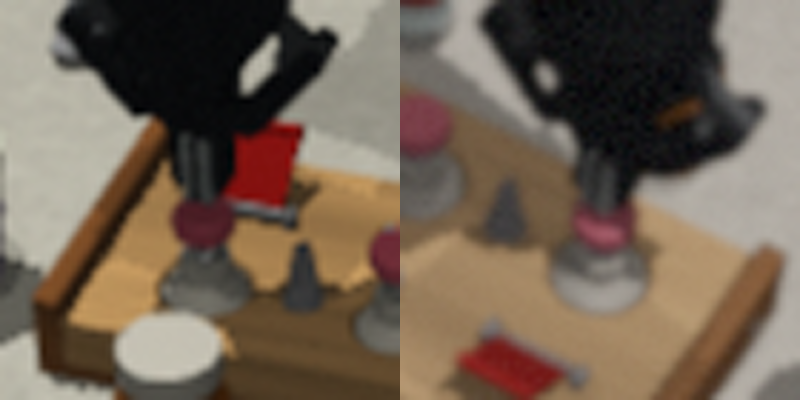

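The tips are centred on slot_3's knob (scene crop 204,210; side crop 603,212). I'll press to the same depth.

arm_command(
  targets=[
    [0,0,0.004,0,0,0],
    [0,0,0.004,0,0,0],
    [0,0,0.004,0,0,0],
    [0,0,0.003,0,0,0],
    [0,0,0.003,0,0,0],
    [0,0,0.001,0,0,0],
    [0,0,0,0,0,0],
    [0,0,0,0,0,0],
    [0,0,0,0,0,0],
  ],
)

```text
clock: 10.02
eef_pos: [568.6, -28.0, 68.8]
tcp_rot: [3.141, 0.0, 1.766]
contact_force: [0.5, 1.4, 2.5]
opening: -0.001
```

arm_command(
  targets=[
    [0,0,0,0,0,0],
  ],
)

```text
clock: 10.1
eef_pos: [568.5, -28.0, 68.8]
tcp_rot: [3.141, 0.0, 1.766]
contact_force: [-0.4, 0.7, 3.0]
opening: -0.003
```

arm_command(
  targets=[
    [0,0,0,0,0,0],
  ],
)

```text
clock: 10.18
eef_pos: [568.6, -28.0, 68.8]
tcp_rot: [3.141, 0.0, 1.766]
contact_force: [0.3, 1.9, 3.0]
opening: 0.003
```

arm_command(
  targets=[
    [0,0,0,0,0,0],
  ],
)

```text
clock: 10.27
eef_pos: [568.6, -28.0, 68.7]
tcp_rot: [3.141, 0.0, 1.766]
contact_force: [0.5, 1.5, 2.2]
opening: -0.0
```

arm_command(
  targets=[
    [0,0,0,0,0,0],
  ],
)

```text
clock: 10.35
eef_pos: [568.6, -28.0, 68.7]
tcp_rot: [3.141, 0.0, 1.766]
contact_force: [0.4, 1.4, 2.7]
opening: -0.0
```

```bash
python3 look.py k3b 569 -28 75
```

```text
10.35 [568.55202183 -28.01376248  68.70175317] [0.4099359  1.37608131 2.66125415] [ 0.12917133 -0.07579022  0.01442804] [-5.63329998e-01 -5.77281475e+01 -2.35773754e+01 -2.46676840e-01
  2.10378394e-01  1.29981676e-03]
```

View pics/k3b.png

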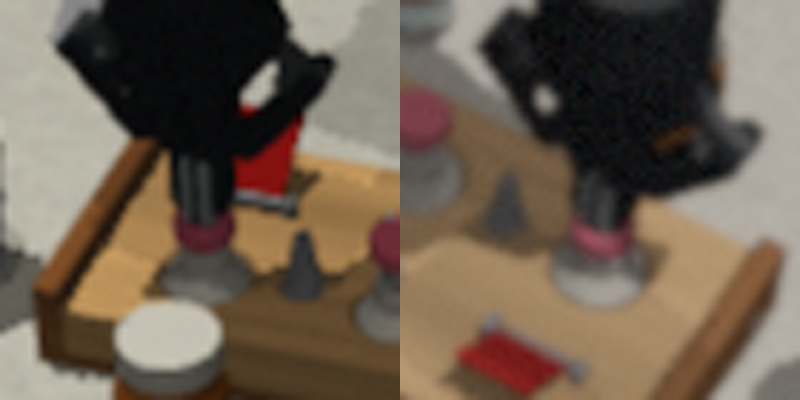

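Slot_3 pushed back with about 2.7 N, against 7.2 and 10.6 N, so it is the softest. I'll release it and move over tag 3 (rack −x is tool −y, 76 mm).

arm_command(
  targets=[
    [0,0,-0.004,0,0,0],
    [0,0,-0.006,0,0,0],
    [0,0,-0.01,0,0,0],
    [0,0,-0.01,0,0,0],
    [0,0,-0.006,0,0,0],
    [0,-0.012,0,0,0,0],
    [0,-0.018,0,0,0,0],
    [0,-0.018,0,0,0,0],
    [0,-0.018,0,0,0,0],
    [0,-0.01,0,0,0,0],
    [0,0,0.01,0,0,0],
    [0,0,0.01,0,0,0],
    [0,0,0.008,0,0,0],
    [0,0,0,0,0,0],
    [0,0,0,0,0,0],
  ],
)

```text
clock: 11.7
eef_pos: [494.0, -42.6, 75.6]
tcp_rot: [-3.14, -0.0, 1.766]
contact_force: [1.0, -0.8, 0.8]
opening: 0.003
```

```bash
python3 look.py f3a 494 -43 60
```

```text
11.7 [493.98670487 -42.59420483  75.61417614] [ 1.01381709 -0.7956091   0.82496458] [0.0420979  0.02456346 0.03107146] [-4.54399805e-02 -5.02326822e+01 -2.27248031e+01 -1.06869124e-03
 -8.26815516e-02  2.21205322e-03]
```

View pics/f3a.png

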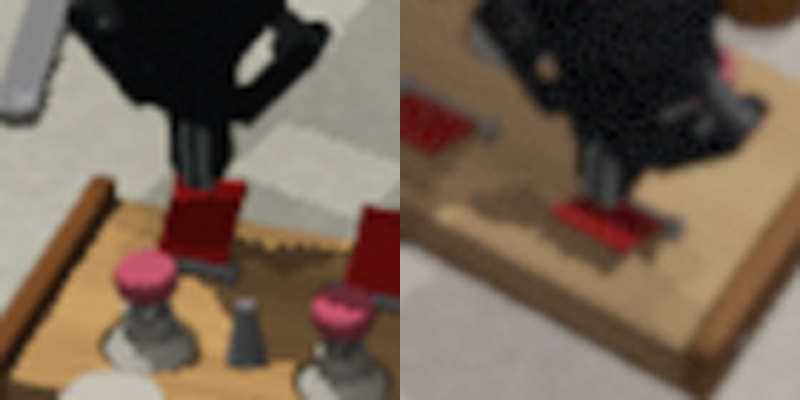

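The tips are over tag 3's outer half, about 8 mm above it, and tags 1 and 2 are clear. Now I'll press down.

arm_command(
  targets=[
    [0,0,0.008,0,0,0],
    [0,0,0.007,0,0,0],
    [0,0,0.006,0,0,0],
    [0,0,0.005,0,0,0],
    [0,0,0.004,0,0,0],
    [0,0,0.002,0,0,0],
    [0,0,0,0,0,0],
    [0,0,0,0,0,0],
    [0,0,0,0,0,0],
  ],
)

```text
clock: 12.55
eef_pos: [494.1, -42.8, 44.7]
tcp_rot: [3.141, 0.0, 1.766]
contact_force: [-0.4, -1.0, 0.2]
opening: -0.002
```

arm_command(
  targets=[
    [0,0,0.001,0,0,0],
    [0,0,0.0005,0,0,0],
    [0,0,0,0,0,0],
    [0,0,0,0,0,0],
  ],
)

```text
clock: 12.88
eef_pos: [494.1, -42.8, 43.2]
tcp_rot: [3.141, 0.0, 1.766]
contact_force: [-0.2, -1.1, -0.1]
opening: -0.002
```

arm_command(
  targets=[
    [0,0,0.001,0,0,0],
    [0,0,0.0005,0,0,0],
    [0,0,0,0,0,0],
    [0,0,0,0,0,0],
  ],
)

```text
clock: 13.22
eef_pos: [493.9, -42.7, 41.5]
tcp_rot: [-3.141, -0.0, 1.766]
contact_force: [0.0, 0.1, 0.5]
opening: 0.0
```

arm_command(
  targets=[
    [0,0,0.0005,0,0,0],
    [0,0,0.0005,0,0,0],
    [0,0,0,0,0,0],
    [0,0,0,0,0,0],
  ],
)

```text
clock: 13.55
eef_pos: [493.8, -42.7, 40.5]
tcp_rot: [-3.141, -0.0, 1.766]
contact_force: [0.4, 0.6, 0.8]
opening: 0.001
```

```bash
python3 look.py f3b 494 -43 60
```

```text
13.55 [493.83376461 -42.71114667  40.49715521] [0.39246738 0.56309565 0.8004118 ] [ 0.04097178  0.03165528 -0.002903  ] [-1.11163952e-02 -5.24387956e+01 -2.04925293e+01 -5.57846084e-03
  7.74950167e-03 -1.04583955e-04]
```

View pics/f3b.png

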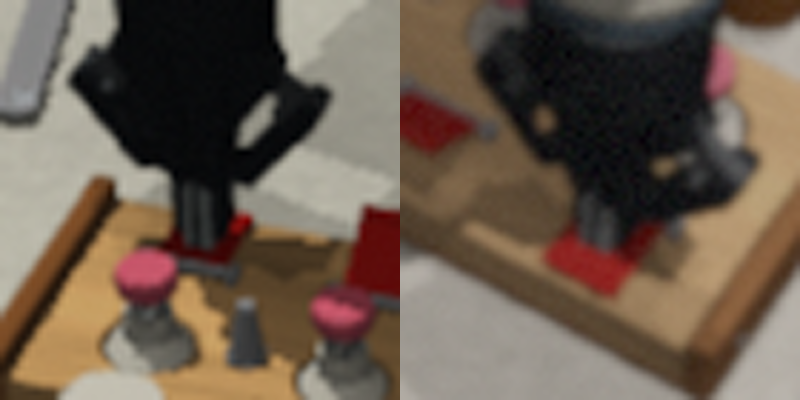

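Tag 3 is nearly or fully flat under the tips. I'll press on in small steps until a stop shows as a force.

arm_command(
  targets=[
    [0,0,0.0005,0,0,0],
    [0,0,0.0005,0,0,0],
    [0,0,0,0,0,0],
    [0,0,0,0,0,0],
  ],
)

```text
clock: 13.98
eef_pos: [493.9, -42.7, 39.9]
tcp_rot: [3.142, -0.0, 1.766]
contact_force: [-1.5, 0.6, 6.9]
opening: -0.001
```

arm_command(
  targets=[
    [0,0,0.0003,0,0,0],
    [0,0,0.0002,0,0,0],
    [0,0,0,0,0,0],
    [0,0,0,0,0,0],
  ],
)

```text
clock: 14.32
eef_pos: [494.0, -42.8, 39.9]
tcp_rot: [3.141, 0.0, 1.766]
contact_force: [-3.6, 0.3, 14.0]
opening: 0.002
```

It hit a hard stop at z = 39.9, with 14 N. I'll retreat straight up and look.

arm_command(
  targets=[
    [0,0,-0.002,0,0,0],
    [0,0,-0.006,0,0,0],
    [0,0,-0.015,0,0,0],
    [0,0,-0.02,0,0,0],
    [0,0,-0.025,0,0,0],
    [0,0,-0.03,0,0,0],
    [0,0,-0.03,0,0,0],
    [0,0,-0.03,0,0,0],
    [0,0,-0.02,0,0,0],
    [0,0,0,0,0,0],
    [0,0,0,0,0,0],
  ],
)

```text
clock: 15.23
eef_pos: [494.5, -42.8, 218.3]
tcp_rot: [3.139, 0.001, 1.766]
contact_force: [-0.7, -0.7, -0.9]
opening: -0.005
```

Run:
```python
from h import *; from rig import r; import cv2
s=r.sense(); print(s["clock"],s["eef_pos"],s["contact_force"])
o=[]
for n in("scene","side"):
    f=r.grab_frame(n)["image"]; u=proj(n,[519,57,40])[0].astype(int)
    o.append(cv2.resize(f[u[1]-80:u[1]+80,u[0]-80:u[0]+80],(400,400),interpolation=cv2.INTER_CUBIC))
cv2.imwrite("pics/e.png",np.hstack(o)); cv2.imwrite("pics/ew.png",r.grab_frame("wrist")["image"])
```

```text
15.2333 [494.54331607 -42.80391839 218.34650193] [-0.66690472 -0.70410512 -0.86283249]
```

View pics/e.png

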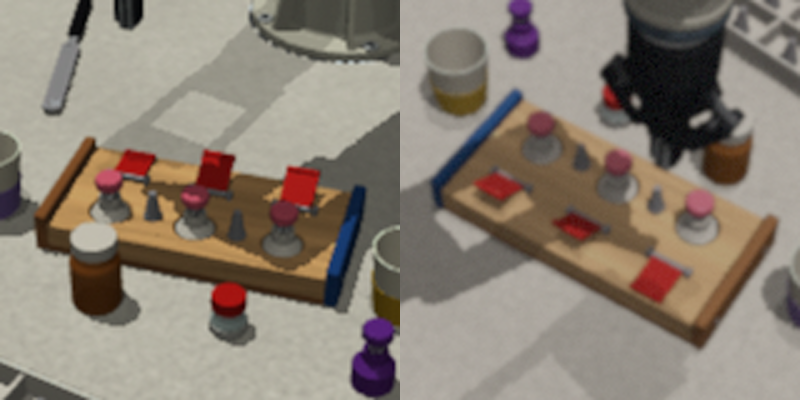

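View pics/ew.png

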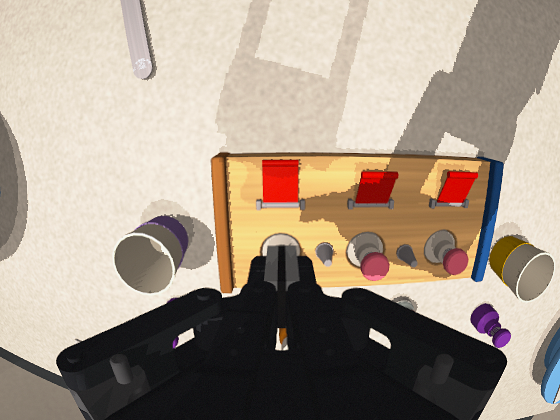

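Tag 3, by the wooden end, lies flat (scene crop 135,163; side crop 658,278). Tags 1 and 2 stand, and the knobs, nozzles, cups and jars are upright in place. The arm is clear, so I'm handing in.

```bash
python3 -c "
from rig import r
print(r.sign_off())"
```

```text
the job is handed in; nothing more can be done
None
```

The softest cutter is the one in slot_3, at the wooden end, and its red tag is now pushed down flat. I handed the job in at about 15 s of the 51 s allowed.

| Slot | Depth pressed | Push-back force |
|---|---|---|
| slot_1 (blue end) | about 10.7 mm | about 10.6 N |
| slot_2 | about 10.1 mm | about 7.2 N |
| slot_3 (wooden end) | about 10.2 mm | about 2.7 N |

- **Pressing:** I pressed the knobs in order from the blue end with closed fingertips, each past half way, and let each come up again. The force readings vary by about 1 N, much less than the gap between slot_3 and the other two.
- **Tag:** I pushed tag 3 down until it hit a hard stop at z = 39.9 mm, with 14 N.
- **Final pictures:** Tag 3 is flat and tags 1 and 2 are standing. The cutters are in their pockets with the knobs up. In the last wrist view the fingers hide knob 3, but the scene and side views show it. Nozzles, cups and jars are upright in place, and the arm is clear above the rack.
- **Disagreement:** The cameras differed by up to about 7 mm on where the knobs were. I used positions between their readings and checked each one in close crops before pressing.

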